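# Unclip the battery cover of the handpiece control unit

### The job

Take the snap-in cover off the battery compartment of the white handpiece control unit: press its orange snap tab inward, towards the rib on the cover, until the catch is free, swing that end of the cover up, draw the cover out from under the lip at its other end, and stand it right way up in the middle of the green mat. Do not squeeze the tab hard enough to break it, do not wrench the cover against the unit, do not drop the cover, and leave the crucible, the denture model and the marker where they are.

Things in the scene. Friction and masses are not known exactly. Their poses are not given: they have to be found in the camera images.
- unit: white handpiece control unit, box 150 (x) x 110 (y) x 50 mm high, fixed. Origin: centre of underside; z up; -x is the end with dial and socket, where the snap tab is; +x the end with the fixed lip. Its top has a battery compartment closed by the cover
- lip (a point): on the unit: middle of the edge of the fixed far lip, at x = +47.5, z = 48.4 mm in the unit's frame (lip from z = 46.8 to 50 mm). The cover's two tongues reach 4.5 mm under it with 0.8 mm to spare above them. The cover turns about this edge (about the unit's y) when its tab end is raised
- cover: loose dark grey cover, plate 92 (x) x 60 (y) x 4 mm, about 105 g. Origin: centre of its top face, flush with the unit's top (z = 50 mm there), axes parallel to the unit's when snapped in. Feet reach 20 mm below the top face, so it stands level. To remove: tab pressed, turn about the lip 0.28 rad, tab end up, draw 12 mm to -x, lift; lifting level jams. Over 40 N on the unit is wrenching
- rib (a point): on the cover: middle of the +x face (x = -11 mm in the cover's frame), 14 mm above the top face, of a rigid thumb rib 5 x 26 mm and 24 mm high; the place for the finger opposite the tab
- tab: orange snap tab, springy leaf 20 mm wide at the cover's -x end. Origin: its bend (hinge along y), x = -50.5, z = -18 mm in the cover's frame; z runs up the leaf. A nose 13 mm above the bend catches under the strike plate with 2 mm of play. On its top sits a round thumb bead 10 mm diameter, 22 mm long, axis along y, 34 mm above the bend. Springs back when let go; breaks if pressed with over 20 N
- thumb (a point): on the tab: mean place of the bead's outer side, x = -59.5, z = 16 mm in the cover's frame; press towards +x. The bead is screwed in or out by up to 4 mm, unmeasured. It resists 3 N at rest, frees at 5 to 12 N (5 to 12 mm in), stops at 13 mm, 10 to 14 N. 48.5 +- 4 mm from rib: one grasp over both, along the unit's x, presses the tab and holds the cover. Keep the other finger at the rib
- cover_near (a point): middle of the top edge of the cover at its tab end (x = -46 mm in the cover's frame)
- cover_far (a point): middle of the top edge of the cover at its tongue end (x = +46 mm in the cover's frame)
- mat: green mat 170 (x) x 150 (y) x 3 mm lying fixed on the worktop. Origin: centre of its underside
- crucible: loose bystander: small beige crucible, 51 mm wide, 40 mm high. Origin: centre of its underside
- denture_base: loose bystander: denture model with pink gums, 53 x 71 x 27 mm. Origin: centre of its underside
- marker: loose bystander: white and green marker lying down, 135 mm long. Origin: underside below its middle
- strike_mid (a point): on the unit: middle of the steel strike plate that holds down the nose of the tab; it stands 1 mm above the unit's top (to z = 51 mm, |y| < 14.5 mm). The plate is adjustable and its setting is not measured: the nose bites 2 to 3.5 mm under it, so how far the tab must be pressed differs from case to case and must be felt

How it is judged:
By the outcome, as a careful person would: the job done as asked, in the order asked, and still so for the second after the job is handed in, with the robot touching nothing.
It also fails if it takes over 48 s, if anything falls off the work surface, if the arm or the gripper's body presses on something with over 40 N, if the wrist force passes 120 N, or if a joint passes its speed limit or range.

### The arm

A 6-joint arm with a two-finger parallel gripper is mounted at the origin on a cart in front of the work surface, level with it; the furniture and walls round the work are solid. World frame = base frame: x ahead of the robot, y to its left, z up, the work surface at z = 0. Lengths are in m, angles in degrees, forces in N, time in s.
With the tool pointing down it reaches from about 0.375 to 0.9 m from the base axis. Payload 3.1 kg.
Tool frame: the origin (TCP) lies midway between the tips of the shut fingers; the grasp point (between the pads) lies 19 mm behind it; z points along the fingers, y is the line along which they close (so a half turn about z gives the same grasp; the last joint's range is limited). The gripper opens to 87 mm and grips with 3 to 60 N. Pads are 19 mm wide; open, the fingers measure 117 mm over their backs; the gripper's body (75 mm by 190 mm) begins 51 mm behind the grasp point.
Start: joints at [61.106, 30.224, 82.088, -0, 67.689, -10.227], TCP at [0.2, 0.592, 0.223] pointing down, gripper open.
Joint ranges: [-176.69, 176.69], [-43.24, 126.21], [12.49, 139.97], [-82, 262], [0, 151.66], [-163.58, 163.58]. Speed limits (degrees/s): [159.86, 159.86, 180, 180, 180, 180].

### API

Orientations are given as a 3x3 rotation matrix whose columns are the frame's x, y, z axes.
In Python, from rig import read_state, capture, camera_info, hand_in gives the robot as it stands.
- The arm moves only by the tool drive_tool, never from a script. Its argument "motion" is a list of rows, each a list of 2 entries, a list of its own where there are three numbers: the shift along the tool's x, y, z in mm, then the turn, a rotation vector about the tool's x, y, z in rad. A call has 1 to 5 rows; each row shifts and turns the commanded pose from where the row before left it, along the tool's axes as they then stand; what a row does not reach is not made up. A row lasts 1/10 s, in which the tool goes at most 50 mm and 8.59 degrees, less where a joint would pass 70% of its speed; a pose out of reach is approached as far as the arm can. A call is refused whole if a number of a shift passes 50 or a number of a turn 0.15, either way. A call with a gripper value outside its range is refused whole. "gripper" is the opening, from 0 (shut) to 1 (fully open), set as the call begins (left out, the last holds). The fingers move at their own pace and stop on an object; the grip force is fixed at half the most. Time passes only in rows, so rows that do not move let the fingers close. It gives the time, the measured TCP pose, the force, the opening and the grip force at its end, in the units of the state.
- read_state(): the state, without advancing time (a new reading comes with each control period).
- capture(name): name is "side" or "top"; returns the picture (420x560x3 uint8, red, green, blue); there is no depth.
- camera_info(name): a dict with "fovy" (degrees; the focal length in pixels is half the picture's height over the tangent of half this angle, whatever the lens; pixels are square), "cx", "cy" (the principal point, pixels), "xyz" and "orientation" of the camera in the world. Camera axes: x right, y down, z forward; pixel columns grow to the right and rows downward; lengths in m; the calibration is good to about 2 mm. A picture is of the moment at which its call begins. camera_info takes no time and is no camera call.
- hand_in(): hands the job in; it is judged then, once.
The state is a dict: "time_s": time; "joint_positions": joint angles; "qvel": joint speeds; "tau": joint torques, N m; "position": TCP position; "tcp_rot": TCP orientation; "force": force on the tool from outside, world axes, zero at the start; "moment": the same for the moment, N m; "opening": opening from 0.0 (shut) to 1.0 (fully open); "grasp_force": force on a finger pad.
Only numpy, scipy, OpenCV 4.12 (cv2) and the standard library are available. Lean on these libraries where they do the work, as an engineer would, in place of code of your own. Each camera call takes 0.05 s, during which the arm holds its last target. There are 200 camera calls.

## Working session

There is one attempt and no reset: what is moved stays moved. The work goes in short steps, Python scripts to look and compute and a tool call to move; the robot and the scene stay as the last step left them, time stands still between calls to the robot, and variables do not carry over. Pictures are saved under pics/ and viewed, at most 10 in all, crops included, and the job is handed in when it is done.

Besides the shell and the picture viewer there is one more tool, called after ">>>" by a JSON object that holds its "method" and its "body". drive_tool: Moves the arm, as the interface text tells. Its arguments: {"type":"object","properties":{"motion":{"type":"array","items":{"type":"array"}},"gripper":{"type":"number"}},"required":["motion"]}

```bash
mkdir -p pics; ls; python3 - <<'E'
from rig import *
import cv2
s=read_state(); print({k:s[k] for k in('time_s','position','tcp_rot','force','opening','grasp_force')})
for n in('side','top'):
    print(n,camera_info(n)); cv2.imwrite(f'pics/{n}0.png',capture(n)[:,:,::-1])
E
```

```text
pics
{'time_s': 0.0, 'position': array([0.19966931, 0.59147696, 0.22158912]), 'tcp_rot': array([[-9.47402459e-01,  3.20043117e-01, -9.92437965e-04],
       [ 3.20044482e-01,  9.47400616e-01, -1.89812748e-03],
       [ 3.32753704e-04, -2.11591494e-03, -9.99997706e-01]]), 'force': array([0.55876349, 0.09833999, 0.34264622]), 'opening': 0.999884555502696, 'grasp_force': 0.0}
side {'fovy': 54.09082830162787, 'cx': 286.95402983157777, 'cy': 214.736741865796, 'xyz': array([ 0.43606857, -0.61737425,  0.69070241]), 'orientation': array([[ 0.98708454, -0.11292086,  0.11363532],
       [-0.1600159 , -0.66095385,  0.73316773],
       [-0.00768223, -0.74188199, -0.67048646]])}
top {'fovy': 46.271405621314855, 'cx': 282.7792855909504, 'cy': 208.8678868705598, 'xyz': array([0.37480018, 0.06672989, 1.1146809 ]), 'orientation': array([[-0.0072606 , -0.9893245 ,  0.14554831],
       [-0.99982836,  0.00966321,  0.01580711],
       [-0.01704483, -0.14540856, -0.98922486]])}
```

View pics/side0.png

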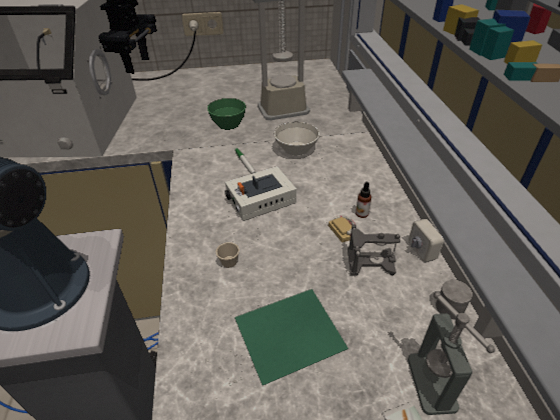

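View pics/top0.png

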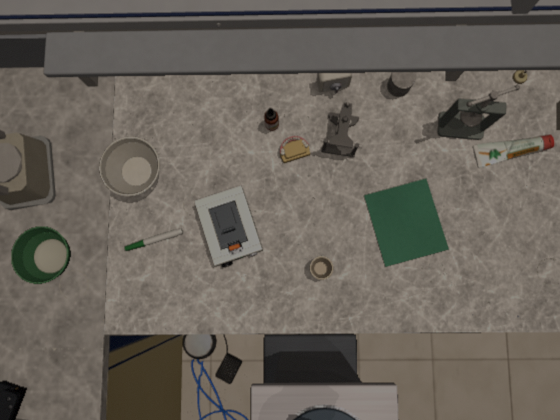

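Side view: unit at about (260,192) with its orange tab at (241,186), mat at (290,335). Top view: unit at (228,227), tab at (235,248), mat at (406,222), crucible at (320,268), marker at (153,240), denture model at (295,150).

```bash
cat > h.py <<'E'
import numpy as np,cv2
from rig import *
def ray(n,px):
    c=camera_info(n);f=210/np.tan(np.radians(c['fovy']/2))
    d=c['orientation']@np.array([(px[0]-c['cx'])/f,(px[1]-c['cy'])/f,1.]);return np.array(c['xyz']),d
def onz(n,px,z):
    o,d=ray(n,px);return o+d*(z-o[2])/d[2]
def tri(p,q):
    a,d=ray('top',p);b,e=ray('side',q)
    s=np.linalg.lstsq(np.c_[d,-e],b-a,rcond=None)[0];P,Q=a+d*s[0],b+e*s[1]
    return (P+Q)/2,np.linalg.norm(P-Q)
def blob(m,roi):
    x,y,w,h=roi;k=np.zeros_like(m);k[y:y+h,x:x+w]=m[y:y+h,x:x+w]
    c=max(cv2.findContours(k,0,1)[0],key=cv2.contourArea);return c
E
python3 - <<'E'
from h import *
for n,ru,rm in(('top',(185,175,90,100),(350,165,110,110)),('side',(215,160,90,60),(220,280,140,110))):
    im=cv2.imread(f'pics/{n}0.png');hsv=cv2.cvtColor(im,cv2.COLOR_BGR2HSV)
    H,S,V=cv2.split(hsv)
    m=((H>60)&(H<95)&(S>90)).astype(np.uint8);c=blob(m,rm);r=cv2.minAreaRect(c)
    print(n,'mat',[onz(n,p,.003).round(4) for p in cv2.boxPoints(r)],onz(n,r[0],.003).round(4))
    m=((H<16)&(S>150)&(V>100)).astype(np.uint8);c=blob(m,ru);mo=cv2.moments(c);p=(mo['m10']/mo['m00'],mo['m01']/mo['m00'])
    print('tab',p,cv2.boundingRect(c),onz(n,p,.066).round(4))
    x,y,w,h=ru
    cv2.imwrite(f'pics/{n}z.png',cv2.resize(im[y:y+h,x:x+w],None,fx=6,fy=6,interpolation=cv2.INTER_CUBIC))
a=cv2.imread('pics/topz.png');b=cv2.imread('pics/sidez.png')
o=np.zeros((600,800,3),np.uint8);a=cv2.resize(a,(360,400));b=cv2.resize(b,(440,293));o[:400,:360]=a;o[:293,360:]=b
cv2.imwrite('pics/z.png',o[:400])
E
```

```text
top mat [array([ 0.5668, -0.1025,  0.003 ]), array([ 0.6083, -0.2456,  0.003 ]), array([ 0.4452, -0.2848,  0.003 ]), array([ 0.4051, -0.1446,  0.003 ])] [ 0.5055 -0.1945  0.003 ]
tab (233.8793103448276, 246.6551724137931) (229, 244, 11, 6) [0.4485 0.1886 0.066 ]
side mat [array([ 0.4032, -0.1444,  0.003 ]), array([ 0.5865, -0.0864,  0.003 ]), array([ 0.603 , -0.2455,  0.003 ]), array([ 0.4414, -0.2861,  0.003 ])] [ 0.5064 -0.1966  0.003 ]
tab (240.44, 185.29333333333332) (238, 183, 6, 7) [0.4463 0.1918 0.066 ]
```

View pics/z.png

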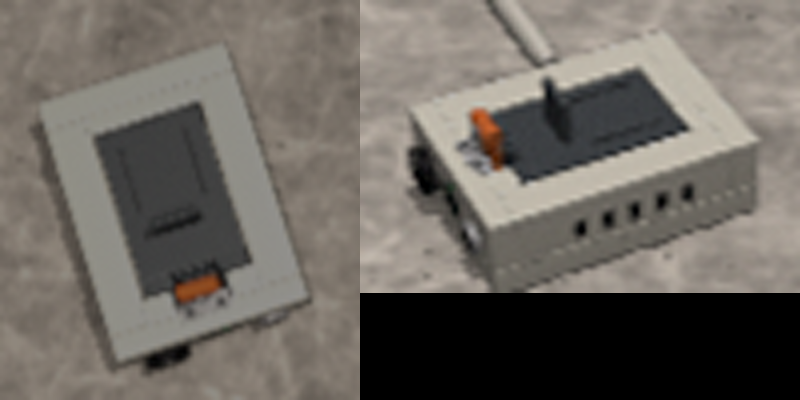

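The crops (top at 4x, side at 4.89x) show the unit's top corners at (40,103), (222,42), (310,298), (117,365) in the top view. In the side view they are at (410,110), (660,32), (758,142), (490,230). The orange bead is at (200,290) and the rib at (175,222).

```bash
python3 - <<'E'
from h import *
T=np.array([(40,103),(222,42),(310,298),(117,365)])/4+[185,175]   # +x left(+y), +x right.. 
S=np.array([(660,32),(758,142),(490,230),(410,110)]);S=(S-[360,0])/4.889+[215,160]
for n,Q in(('top',T),('side',S)):
    P=np.array([onz(n,q,.05)[:2] for q in Q]);c=P.mean(0)
    ux=(P[0]+P[1]-P[2]-P[3])/2;uy=(P[0]+P[3]-P[1]-P[2])/2
    print(n,'c',c.round(4),'L',np.linalg.norm(ux),np.linalg.norm(uy),'yaw',np.degrees(np.arctan2(ux[1],ux[0])),np.degrees(np.arctan2(-uy[0],uy[1])))
for q in zip(T,S):print(tri(*q))
# cover corners top: near-left(145,297) far-left(95,135) far-right(202,102) near-right(252,264)
C=np.array([(95,135),(202,102),(252,264),(145,297)])/4+[185,175];P=np.array([onz('top',q,.05)[:2] for q in C])
ux=(P[0]+P[1]-P[2]-P[3])/2;print('cover',P.mean(0),np.linalg.norm(ux),np.degrees(np.arctan2(ux[1],ux[0])))
# bead, rib top
print('bead tri',tri((233.88,246.66),(240.44,185.3)))
print('rib top centre',onz('top',np.array((173,215))/4+[185,175],.074), tri(np.array((173,216))/4+[185,175],(np.array((550,82))-[360,0])/4.889+[215,160]))
E
```

```text
top c [0.4967 0.2036] L 0.14997398163437412 0.10777181514345552 yaw 18.02541597310518 18.486962368237236
side c [0.4957 0.2025] L 0.14675989068067619 0.10876802086569999 yaw 18.285978109301933 18.583031595285412
(array([0.54930923, 0.27670732, 0.05081168]), np.float64(0.003870515549495002))
(array([0.58443345, 0.17702922, 0.04733687]), np.float64(0.00120919610745157))
(array([0.44288281, 0.12829506, 0.04998772]), np.float64(0.0001670237306806367))
(array([0.40845636, 0.23286478, 0.04828066]), np.float64(0.0013314948685381968))
cover [0.49757006 0.20287104] 0.09355595971067722 17.503674397617345
bead tri (array([0.44727799, 0.18816768, 0.06890029]), np.float64(0.0020555733372951066))
rib top centre [0.48621465 0.19993117 0.074     ] (array([0.48296986, 0.19873144, 0.08277913]), np.float64(0.0035290609742311876))
```

>>> {"method": "drive_tool", "body": {"motion": [[[-38,-29,5],[0,0,0]],[[-38,-29,5],[0,0,0]],[[-38,-29,5],[0,0,0]],[[-38,-29,5],[0,0,0]],[[-38,-29,5],[0,0,0]]], "gripper": 1}}

```text
time_s: 0.6
position: [0.3341, 0.3922, 0.1972]
tcp_rot: [[-0.948, 0.319, -0.0], [0.319, 0.948, -0.0], [0.0, -0.0, -1.0]]
force: [0.0, -0.5, 0.0]
opening: 1.005
grasp_force: 0.0
```

>>> {"method": "drive_tool", "body": {"motion": [[[-38,-29,5],[0,0,0]],[[-38,-29,5],[0,0,0]],[[-38,-29,5],[0,0,0]],[[-38,-29,5],[0,0,0]],[[-38,-29,5],[0,0,0]]]}}

```text
time_s: 1.1
position: [0.4678, 0.194, 0.1722]
tcp_rot: [[-0.947, 0.32, -0.0], [0.32, 0.947, 0.0], [0.0, -0.0, -1.0]]
force: [1.3, 0.3, -0.6]
opening: 1.003
grasp_force: 0.0
```

>>> {"method": "drive_tool", "body": {"motion": [[[0,0,0],[0,0,0.14]],[[0,0,0],[0,0,0.14]],[[0,0,0],[0,0,0.14]],[[0,0,0],[0,0,0.14]],[[0,0,0],[0,0,0.14]]]}}

```text
time_s: 1.6
position: [0.4669, 0.1955, 0.1722]
tcp_rot: [[-0.513, 0.858, -0.001], [0.858, 0.513, -0.0], [0.0, -0.001, -1.0]]
force: [-0.2, 0.4, 0.0]
opening: 1.0
grasp_force: 0.0
```

>>> {"method": "drive_tool", "body": {"motion": [[[0,0,0],[0,0,0.14]],[[0,0,0],[0,0,0.087]],[[0,0,0],[0,0,0]],[[0,0,0],[0,0,0]]]}}

```text
time_s: 2.0
position: [0.467, 0.1957, 0.1724]
tcp_rot: [[-0.315, 0.949, -0.0], [0.949, 0.315, -0.0], [0.0, -0.001, -1.0]]
force: [-0.0, 0.7, -0.4]
opening: 0.995
grasp_force: 0.0
```

>>> {"method": "drive_tool", "body": {"motion": [[[-2,-5,35],[0,0,0]],[[0,0,35],[0,0,0]],[[0,0,25],[0,0,0]],[[0,0,14],[0,0,0]],[[0,0,0],[0,0,0]]]}}

```text
time_s: 2.5
position: [0.4615, 0.1919, 0.0616]
tcp_rot: [[-0.314, 0.949, -0.005], [0.95, 0.314, -0.001], [0.001, -0.005, -1.0]]
force: [0.3, 0.4, -0.1]
opening: 1.003
grasp_force: 0.0
```

```bash
python3 - <<'E'
from h import *
s=read_state();print(s['position'],s['force'])
a=capture('side');b=capture('top')
cv2.imwrite('pics/s1.png',a[:,:,::-1]);cv2.imwrite('pics/t1.png',b[:,:,::-1])
x=cv2.resize(a[130:230,190:320],None,fx=6,fy=6,interpolation=2)[:600,:780]
cv2.imwrite('pics/s1z.png',x[:,:,::-1])
E
```

```text
[0.46151708 0.19194056 0.06161127] [ 0.2965172   0.40363079 -0.14219736]
```

View pics/s1z.png

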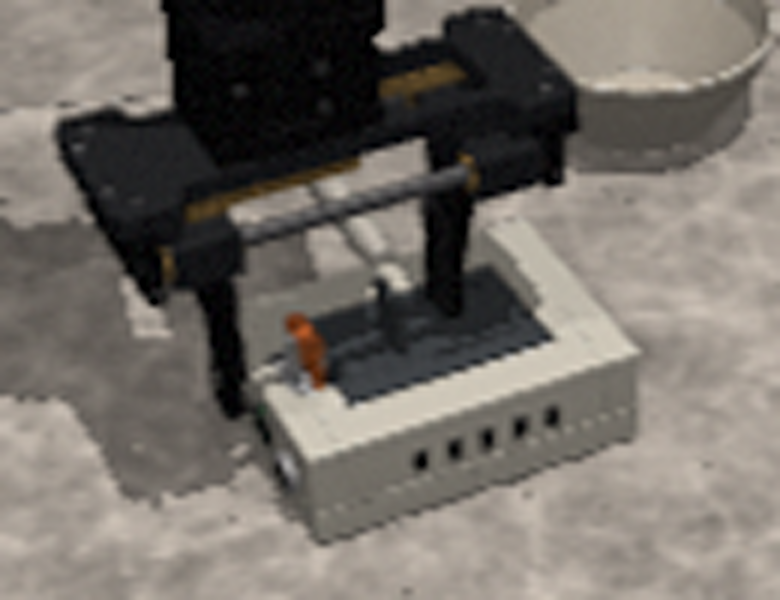

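The fingers straddle the tab (orange at (305,345)) and the rib (380,315), well in line.

>>> {"method": "drive_tool", "body": {"motion": [[[0,0,3.5],[0,0,0]],[[0,0,3.5],[0,0,0]],[[0,0,0],[0,0,0]],[[0,0,0],[0,0,0]],[[0,0,0],[0,0,0]]], "gripper": 0.65}}

```text
time_s: 3.1
position: [0.4632, 0.1923, 0.0568]
tcp_rot: [[-0.313, 0.95, 0.001], [0.95, 0.313, 0.0], [-0.0, 0.001, -1.0]]
force: [-0.6, 0.4, 0.4]
opening: 0.675
grasp_force: 0.0
```

>>> {"method": "drive_tool", "body": {"motion": [[[0,-0.5,0],[0,0,0]],[[0,0,0],[0,0,0]],[[0,-0.5,0],[0,0,0]],[[0,0,0],[0,0,0]],[[0,0,0],[0,0,0]]]}}

```text
time_s: 3.6
position: [0.4621, 0.1919, 0.0565]
tcp_rot: [[-0.313, 0.95, -0.0], [0.95, 0.313, -0.0], [-0.0, -0.0, -1.0]]
force: [-0.2, 0.9, 0.4]
opening: 0.649
grasp_force: 0.0
```

>>> {"method": "drive_tool", "body": {"motion": [[[0,-1,2],[0,0,0]],[[0,0,0],[0,0,0]],[[0,-0.5,0],[0,0,0]],[[0,0,0],[0,0,0]]]}}

```text
time_s: 4.0
position: [0.4607, 0.1915, 0.0545]
tcp_rot: [[-0.313, 0.95, -0.0], [0.95, 0.313, -0.0], [-0.0, -0.0, -1.0]]
force: [-0.1, -0.4, 1.4]
opening: 0.652
grasp_force: 0.0
```

>>> {"method": "drive_tool", "body": {"motion": [[[0,-0.5,0],[0,0,0]],[[0,0,0],[0,0,0]],[[0,0,0],[0,0,0]]]}}

```text
time_s: 4.3
position: [0.4603, 0.1914, 0.0546]
tcp_rot: [[-0.313, 0.95, 0.0], [0.95, 0.313, 0.0], [-0.0, 0.0, -1.0]]
force: [-0.1, -0.7, 0.8]
opening: 0.651
grasp_force: 0.2
```

>>> {"method": "drive_tool", "body": {"motion": [[[0,-0.5,0],[0,0,0]],[[0,0,0],[0,0,0]],[[0,0,0],[0,0,0]]]}}

```text
time_s: 4.6
position: [0.4599, 0.1912, 0.0546]
tcp_rot: [[-0.313, 0.95, 0.0], [0.95, 0.313, 0.0], [-0.0, 0.0, -1.0]]
force: [0.7, -0.1, -0.4]
opening: 0.648
grasp_force: 0.3
```

>>> {"method": "drive_tool", "body": {"motion": [[[0,-0.5,0],[0,0,0]],[[0,0,0],[0,0,0]],[[0,0,0],[0,0,0]]]}}

```text
time_s: 4.9
position: [0.4598, 0.1911, 0.0547]
tcp_rot: [[-0.313, 0.95, 0.001], [0.95, 0.313, 0.0], [-0.0, 0.001, -1.0]]
force: [2.0, 0.0, -0.4]
opening: 0.651
grasp_force: 0.9
```

>>> {"method": "drive_tool", "body": {"motion": [[[0,-0.5,0],[0,0,0]],[[0,0,0],[0,0,0]],[[0,0,0],[0,0,0]]]}}

```text
time_s: 5.2
position: [0.4598, 0.1911, 0.0548]
tcp_rot: [[-0.313, 0.95, 0.002], [0.95, 0.313, 0.0], [-0.0, 0.002, -1.0]]
force: [3.1, 1.2, 0.8]
opening: 0.65
grasp_force: 1.7
```

>>> {"method": "drive_tool", "body": {"motion": [[[0,-0.5,0],[0,0,0]],[[0,0,0],[0,0,0]],[[0,0,0],[0,0,0]]]}}

```text
time_s: 5.5
position: [0.4597, 0.191, 0.0548]
tcp_rot: [[-0.312, 0.95, 0.003], [0.95, 0.312, 0.001], [-0.0, 0.003, -1.0]]
force: [4.9, 2.0, -0.4]
opening: 0.651
grasp_force: 2.6
```

>>> {"method": "drive_tool", "body": {"motion": [[[0,2,0],[0,0,0]],[[0,1,0],[0,0,0]],[[0,0,0],[0,0,0]]], "gripper": 0.604}}

```text
time_s: 5.8
position: [0.4616, 0.1917, 0.0546]
tcp_rot: [[-0.313, 0.95, 0.001], [0.95, 0.313, 0.0], [-0.0, 0.001, -1.0]]
force: [3.2, 2.1, 0.9]
opening: 0.607
grasp_force: 2.1
```

>>> {"method": "drive_tool", "body": {"motion": [[[0,1,0],[0,0,0]],[[0,0,0],[0,0,0]],[[0,0,0],[0,0,0]]], "gripper": 0.581}}

```text
time_s: 6.1
position: [0.4626, 0.192, 0.0546]
tcp_rot: [[-0.313, 0.95, 0.001], [0.95, 0.313, 0.0], [-0.0, 0.001, -1.0]]
force: [4.3, 1.4, 1.1]
opening: 0.581
grasp_force: 2.3
```

>>> {"method": "drive_tool", "body": {"motion": [[[0,1,0],[0,0,0]],[[0,0,0],[0,0,0]],[[0,0,0],[0,0,0]]], "gripper": 0.558}}

```text
time_s: 6.4
position: [0.4635, 0.1924, 0.0546]
tcp_rot: [[-0.313, 0.95, 0.001], [0.95, 0.313, 0.0], [-0.0, 0.001, -1.0]]
force: [3.9, 0.9, 0.4]
opening: 0.56
grasp_force: 2.4
```

>>> {"method": "drive_tool", "body": {"motion": [[[0,1,0],[0,0,0]],[[0,0,0],[0,0,0]],[[0,0,0],[0,0,0]]], "gripper": 0.535}}

```text
time_s: 6.7
position: [0.4645, 0.1927, 0.0546]
tcp_rot: [[-0.313, 0.95, 0.001], [0.95, 0.313, 0.0], [-0.0, 0.001, -1.0]]
force: [4.6, 0.3, 1.3]
opening: 0.536
grasp_force: 2.5
```

>>> {"method": "drive_tool", "body": {"motion": [[[0,1,0],[0,0,0]],[[0,0,0],[0,0,0]],[[0,0,0],[0,0,0]]], "gripper": 0.512}}

```text
time_s: 7.0
position: [0.4653, 0.1929, 0.0547]
tcp_rot: [[-0.313, 0.95, 0.001], [0.95, 0.313, 0.0], [-0.0, 0.001, -1.0]]
force: [4.8, 1.2, 2.4]
opening: 0.515
grasp_force: 6.4
```

>>> {"method": "drive_tool", "body": {"motion": [[[0,1,0],[0,0,0]],[[0,0,0],[0,0,0]],[[0,0,0],[0,0,0]]], "gripper": 0.489}}

```text
time_s: 7.3
position: [0.4662, 0.1933, 0.0548]
tcp_rot: [[-0.313, 0.95, 0.001], [0.95, 0.313, 0.0], [-0.0, 0.001, -1.0]]
force: [5.0, 0.6, 4.4]
opening: 0.495
grasp_force: 7.3
```

>>> {"method": "drive_tool", "body": {"motion": [[[0,1.3,0],[0,0,0]],[[0,0,0],[0,0,0]],[[0,0,0],[0,0,0]]], "gripper": 0.466}}

```text
time_s: 7.6
position: [0.4672, 0.1936, 0.0547]
tcp_rot: [[-0.313, 0.95, -0.0], [0.95, 0.313, -0.0], [-0.0, -0.0, -1.0]]
force: [3.2, -0.2, 5.8]
opening: 0.47
grasp_force: 7.9
```

>>> {"method": "drive_tool", "body": {"motion": [[[0,1.3,0],[0,0,0]],[[0,0,0],[0,0,0]],[[0,0,0],[0,0,0]]], "gripper": 0.443}}

```text
time_s: 7.9
position: [0.4681, 0.1939, 0.0547]
tcp_rot: [[-0.313, 0.95, -0.001], [0.95, 0.313, -0.0], [-0.0, -0.001, -1.0]]
force: [3.9, 0.0, 6.1]
opening: 0.445
grasp_force: 8.5
```

>>> {"method": "drive_tool", "body": {"motion": [[[0,1.2,0],[0,0,0]],[[0,0,0],[0,0,0]],[[0,0,0],[0,0,0]]], "gripper": 0.42}}

```text
time_s: 8.2
position: [0.469, 0.1942, 0.0547]
tcp_rot: [[-0.313, 0.95, -0.001], [0.95, 0.313, -0.0], [-0.0, -0.001, -1.0]]
force: [2.8, 0.9, 6.1]
opening: 0.424
grasp_force: 9.3
```

>>> {"method": "drive_tool", "body": {"motion": [[[0,0.8,0],[0,0,0]],[[0,0,0],[0,0,0]],[[0,0,0],[0,0,0]]], "gripper": 0.405}}

```text
time_s: 8.5
position: [0.4697, 0.1944, 0.0547]
tcp_rot: [[-0.313, 0.95, -0.001], [0.95, 0.313, -0.0], [-0.0, -0.001, -1.0]]
force: [3.3, -1.2, 5.8]
opening: 0.41
grasp_force: 9.9
```

>>> {"method": "drive_tool", "body": {"motion": [[[0,0.5,0],[0,0,0]],[[0,0,0],[0,0,0]],[[0,0,0],[0,0,0]]], "gripper": 0.394}}

```text
time_s: 8.8
position: [0.4702, 0.1946, 0.0546]
tcp_rot: [[-0.313, 0.95, -0.001], [0.95, 0.313, -0.0], [-0.0, -0.001, -1.0]]
force: [3.1, -0.3, 5.8]
opening: 0.399
grasp_force: 10.6
```

>>> {"method": "drive_tool", "body": {"motion": [[[0,0.3,0],[0,0,0]],[[0,0,0],[0,0,0]],[[0,0,0],[0,0,0]]], "gripper": 0.387}}

```text
time_s: 9.1
position: [0.4705, 0.1947, 0.0546]
tcp_rot: [[-0.313, 0.95, -0.001], [0.95, 0.313, -0.0], [-0.0, -0.001, -1.0]]
force: [4.1, -0.7, 4.6]
opening: 0.39
grasp_force: 11.1
```

>>> {"method": "drive_tool", "body": {"motion": [[[0,0.3,0],[0,0,0]],[[0,0,0],[0,0,0]],[[0,0,0],[0,0,0]]], "gripper": 0.381}}

```text
time_s: 9.4
position: [0.4708, 0.1948, 0.0546]
tcp_rot: [[-0.313, 0.95, -0.001], [0.95, 0.313, -0.0], [-0.0, -0.001, -1.0]]
force: [3.6, 0.0, 4.6]
opening: 0.384
grasp_force: 11.6
```

```bash
python3 - <<'E'
import numpy as np
# TCP rel to lip in unit frame (x,z) mm; current w
w=33.5; r=np.array([-11-w/2-47.5, 54.5-48.4]); d=0.04
# tool frame: y=ux, z=-uz ; rotation d about tool x
p=r.copy(); th=0
R=lambda t:np.array([[np.cos(t),np.sin(t)],[-np.sin(t),np.cos(t)]])  # x,z under +rot about uy
step=R(d)@r-r
print('first step world ux,uz',step,'tool y,z',step[0],-step[1])
E
```

```text
first step world ux,uz [0.30412691 3.00431805] tool y,z 0.3041269122998784 -3.004318048176186
```

>>> {"method": "drive_tool", "body": {"motion": [[[0,0.1,-1.5],[0.02,0,0]],[[0,0.1,-1.5],[0.02,0,0]],[[0,0,0],[0,0,0]]]}}

```text
time_s: 9.7
position: [0.471, 0.195, 0.0571]
tcp_rot: [[-0.313, 0.949, -0.04], [0.95, 0.313, -0.013], [0.0, -0.042, -0.999]]
force: [3.6, 0.3, 1.0]
opening: 0.39
grasp_force: 11.7
```

>>> {"method": "drive_tool", "body": {"motion": [[[0,0.1,-1.5],[0.02,0,0]],[[0,0.1,-1.5],[0.02,0,0]],[[0,0,0],[0,0,0]]]}}

```text
time_s: 10.0
position: [0.4712, 0.1952, 0.0596]
tcp_rot: [[-0.313, 0.947, -0.078], [0.95, 0.312, -0.025], [0.0, -0.082, -0.997]]
force: [3.9, 2.1, -3.9]
opening: 0.386
grasp_force: 10.6
```

>>> {"method": "drive_tool", "body": {"motion": [[[0,0.2,-1.5],[0.02,0,0]],[[0,0.2,-1.5],[0.02,0,0]],[[0,0,0],[0,0,0]]]}}

```text
time_s: 10.3
position: [0.4696, 0.1949, 0.0627]
tcp_rot: [[-0.313, 0.942, -0.12], [0.95, 0.311, -0.039], [0.001, -0.126, -0.992]]
force: [-0.1, 0.6, -0.9]
opening: 0.384
grasp_force: 9.7
```

```bash
python3 - <<'E'
from h import *
a=capture('side')
cv2.imwrite('pics/s2z.png',cv2.resize(a[140:220,200:310],None,fx=7,fy=7,interpolation=2)[:,:,::-1])
E
```

```text
(no output)
```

View pics/s2z.png

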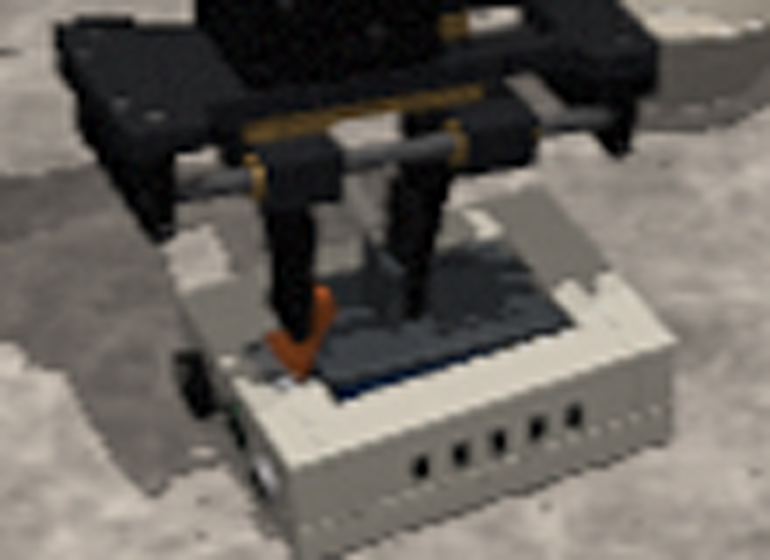

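>>> {"method": "drive_tool", "body": {"motion": [[[0,0.2,-1.6],[0.02,0,0]],[[0,0.2,-1.6],[0.02,0,0]],[[0,0.2,-1.6],[0.02,0,0]],[[0,0.2,-1.6],[0.02,0,0]],[[0,0,0],[0,0,0]]]}}

```text
time_s: 10.85
position: [0.4712, 0.1955, 0.0677]
tcp_rot: [[-0.313, 0.93, -0.195], [0.95, 0.306, -0.063], [0.001, -0.205, -0.979]]
force: [-0.3, 0.0, -13.2]
opening: 0.385
grasp_force: 11.3
```

>>> {"method": "drive_tool", "body": {"motion": [[[0,0.2,-1.6],[0.02,0,0]],[[0,0.2,-1.6],[0.02,0,0]],[[0,0.2,-1.6],[0.02,0,0]],[[0,0.2,-1.6],[0.02,0,0]],[[0,0,0],[0,0,0]]]}}

```text
time_s: 11.35
position: [0.475, 0.1964, 0.0758]
tcp_rot: [[-0.313, 0.912, -0.265], [0.95, 0.301, -0.087], [0.0, -0.279, -0.96]]
force: [-0.4, 0.1, -2.6]
opening: 0.385
grasp_force: 9.4
```

```bash
python3 - <<'E'
from h import *
a=capture('side')
cv2.imwrite('pics/s3z.png',cv2.resize(a[140:220,200:310],None,fx=7,fy=7,interpolation=2)[:,:,::-1])
E
```

```text
(no output)
```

View pics/s3z.png

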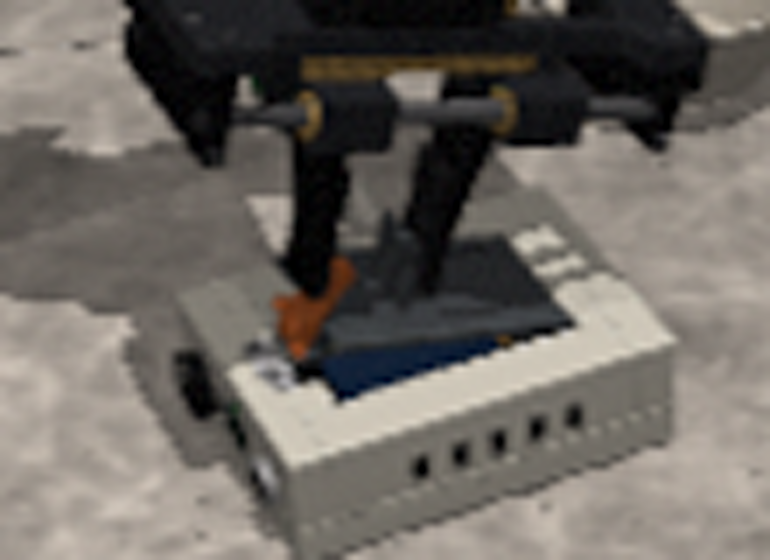

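Blue compartment is exposed. The near lower edge of the cover runs from about (322,352) to (575,322), and the finger tip at (315,290) has slipped up slightly on the bead (340,270).

```bash
python3 - <<'E'
from h import *
c=np.array([.4962,.203,0]);y=np.radians(18.2);ux=np.array([np.cos(y),np.sin(y),0]);uy=np.array([-ux[1],ux[0],0])
for q in[(322,352),(325,330),(575,322),(340,398),(575,325)]:
    o,d=ray('side',(200+q[0]/7,140+q[1]/7));t=((c-.030*uy-o)@uy)/(d@uy);P=o+d*t;print(q,'unit x,z mm',((P-c)@ux*1e3).round(1),(P[2]*1e3).round(1))
s=read_state();p=s['position'];print('tcp unit',((p-c)@ux*1e3).round(1),((p-c)@uy*1e3).round(1),p[2]*1e3,s['force'])
R=s['tcp_rot'];th=.28
for th in(.2,.24,.28):
  # cover-frame coords of TCP if cover rotated th about lip, no draw
  dx=(p-c)@ux*1e3-47.5;dz=p[2]*1e3-48.4
  print(th,dx*np.cos(th)-dz*np.sin(th)+47.5,dx*np.sin(th)+dz*np.cos(th)+48.4-50)
E
```

```text
(322, 352) unit x,z mm -50.3 74.8
(325, 330) unit x,z mm -48.5 83.7
(575, 322) unit x,z mm 46.3 52.2
(340, 398) unit x,z mm -45.3 52.4
(575, 325) unit x,z mm 46.3 50.9
tcp unit -22.2 0.4 75.74225228800113 [ 0.29357429 -0.18085507 -2.03554221]
0.2 -26.202650775790374 11.358095161785997
0.24 -26.661882114213412 8.400410135465805
0.28 -27.00247026161145 5.426726586235901
```

>>> {"method": "drive_tool", "body": {"motion": [[[0,-1.9,0.5],[0,0,0]],[[0,-1.9,0.5],[0,0,0]],[[0,0,0],[0,0,0]]]}}

```text
time_s: 11.7
position: [0.4719, 0.1952, 0.0761]
tcp_rot: [[-0.313, 0.913, -0.263], [0.95, 0.3, -0.087], [0.0, -0.277, -0.961]]
force: [0.4, -1.3, -1.1]
opening: 0.383
grasp_force: 9.6
```

>>> {"method": "drive_tool", "body": {"motion": [[[0,-1.9,0.5],[0,0,0]],[[0,-1.9,0.5],[0,0,0]],[[0,0,0],[0,0,0]]]}}

```text
time_s: 12.0
position: [0.4684, 0.1941, 0.076]
tcp_rot: [[-0.313, 0.913, -0.263], [0.95, 0.3, -0.086], [0.0, -0.277, -0.961]]
force: [-0.4, 0.6, -0.4]
opening: 0.382
grasp_force: 9.6
```

>>> {"method": "drive_tool", "body": {"motion": [[[0,-1.9,0.5],[0,0,0]],[[0,-1.9,0.5],[0,0,0]],[[0,0,0],[0,0,0]]]}}

```text
time_s: 12.3
position: [0.4647, 0.1928, 0.076]
tcp_rot: [[-0.313, 0.913, -0.263], [0.95, 0.3, -0.087], [0.0, -0.277, -0.961]]
force: [-0.5, -1.1, -1.2]
opening: 0.385
grasp_force: 9.6
```

>>> {"method": "drive_tool", "body": {"motion": [[[0,-1.9,0.5],[0,0,0]],[[0,-0.8,-2.9],[0,0,0]],[[0,-0.8,-2.9],[0,0,0]],[[0,-0.8,-2.9],[0,0,0]],[[0,0,0],[0,0,0]]]}}

```text
time_s: 12.8
position: [0.4638, 0.1925, 0.0856]
tcp_rot: [[-0.313, 0.913, -0.261], [0.95, 0.301, -0.086], [-0.0, -0.275, -0.961]]
force: [-0.1, 0.2, -1.5]
opening: 0.381
grasp_force: 9.6
```

>>> {"method": "drive_tool", "body": {"motion": [[[0,-1.7,-5.8],[0,0,0]],[[0,-1.7,-5.8],[0,0,0]],[[0,-2.8,-9.6],[0,0,0]],[[0,-2.8,-9.6],[0,0,0]],[[0,0,0],[0,0,0]]]}}

```text
time_s: 13.3
position: [0.4644, 0.1926, 0.1189]
tcp_rot: [[-0.313, 0.914, -0.259], [0.95, 0.301, -0.086], [-0.0, -0.273, -0.962]]
force: [0.7, 0.3, -1.2]
opening: 0.384
grasp_force: 9.7
```

```bash
python3 - <<'E'
from h import *
a=capture('side')
cv2.imwrite('pics/s4z.png',cv2.resize(a[120:220,190:310],None,fx=6,fy=6,interpolation=2)[:,:,::-1])
E
```

```text
(no output)
```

View pics/s4z.png

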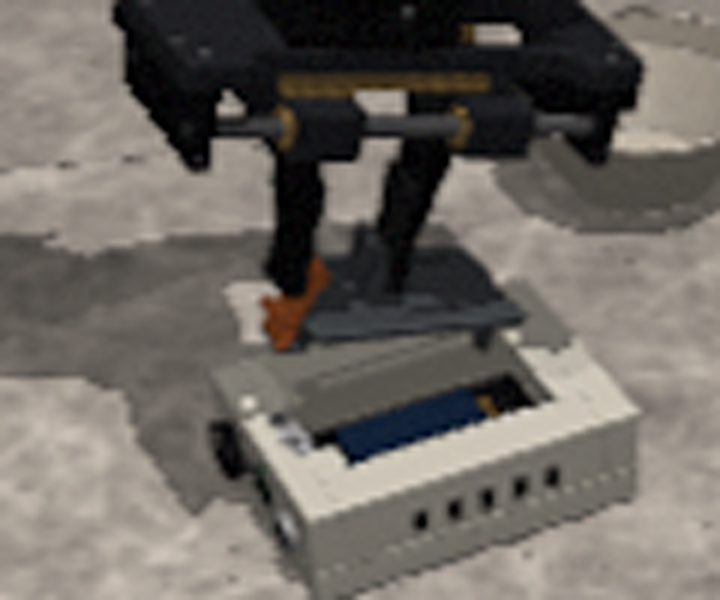

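The cover hangs free from the gripper, clear of the unit (cover at (420,290)). Next I lift it, level it and carry it.

>>> {"method": "drive_tool", "body": {"motion": [[[0,-4,-15],[-0.055,0,0]],[[0,-3,-15],[-0.055,0,0]],[[0,-2,-15],[-0.055,0,0]],[[0,-1,-15],[-0.055,0,0]],[[0,0,-10],[-0.055,0,0]]]}}

```text
time_s: 13.85
position: [0.4658, 0.1932, 0.189]
tcp_rot: [[-0.313, 0.95, -0.002], [0.95, 0.313, -0.001], [-0.0, -0.002, -1.0]]
force: [0.2, 0.3, -1.3]
opening: 0.386
grasp_force: 9.6
```

```bash
python3 - <<'E'
from h import *
s=read_state();R=s['tcp_rot'];p=s['position'];print(p,R.round(3).tolist(),s['force'],s['opening'],s['grasp_force'],s['joint_positions'])
print(R.T@(np.array([.4794,-.2026,p[2]])-p)*1e3)
E
```

```text
[0.46578359 0.19318126 0.18897759] [[-0.313, 0.95, -0.002], [0.95, 0.313, -0.001], [-0.0, -0.002, -1.0]] [ 0.22942656  0.34930779 -1.34981336] 0.386434431608406 9.580416530370712 [ 9.82649721e+00  2.37579107e+01  1.01196446e+02 -3.33489319e-02
  5.51657050e+01 -8.37860828e+00]
[-3.80187242e+02 -1.10841254e+02  3.00843258e-01]
```

>>> {"method": "drive_tool", "body": {"motion": [[[-20,-6,0],[0,0,0]],[[-32,-9,0],[0,0,0]],[[-38,-11,0],[0,0,0]],[[-40,-12,0],[0,0,0]],[[-40,-12,0],[0,0,0]]]}}

```text
time_s: 14.35
position: [0.4708, 0.0148, 0.1883]
tcp_rot: [[-0.313, 0.95, -0.005], [0.95, 0.313, -0.001], [0.0, -0.006, -1.0]]
force: [-0.4, 0.2, -1.1]
opening: 0.386
grasp_force: 9.7
```

>>> {"method": "drive_tool", "body": {"motion": [[[-40,-12,0],[0,0,0]],[[-40,-11,0],[0,0,0]],[[-40,-11,0],[0,0,0]],[[-36,-10,0],[0,0,0]],[[-32,-10,0],[0,0,0]]]}}

```text
time_s: 14.85
position: [0.4785, -0.1814, 0.1884]
tcp_rot: [[-0.312, 0.95, -0.005], [0.95, 0.312, -0.001], [0.0, -0.005, -1.0]]
force: [0.8, -0.2, -0.7]
opening: 0.384
grasp_force: 9.6
```

>>> {"method": "drive_tool", "body": {"motion": [[[-22,-7,0],[0,0,0.05]],[[0,0,15],[0,0,0]],[[0,0,20],[0,0,0]],[[0,0,20],[0,0,0]],[[0,0,10],[0,0,0]]]}}

```text
time_s: 15.35
position: [0.4775, -0.202, 0.122]
tcp_rot: [[-0.264, 0.964, -0.008], [0.964, 0.264, 0.001], [0.003, -0.007, -1.0]]
force: [-0.1, -0.6, -1.3]
opening: 0.388
grasp_force: 9.6
```

```bash
python3 - <<'E'
from h import *
s=read_state();print(s['position'],s['force'])
a=capture('side');b=capture('top')
x=cv2.resize(a[190:390,200:380],(540,600));y=cv2.resize(b[160:280,350:430],(260,390))
o=np.zeros((600,800,3),np.uint8);o[:,:540]=x;o[:390,540:]=y
cv2.imwrite('pics/s5.png',o[:,:,::-1])
E
```

```text
[ 0.47751339 -0.20198287  0.12197449] [-0.12570968 -0.62246449 -1.27546869]
```

View pics/s5.png

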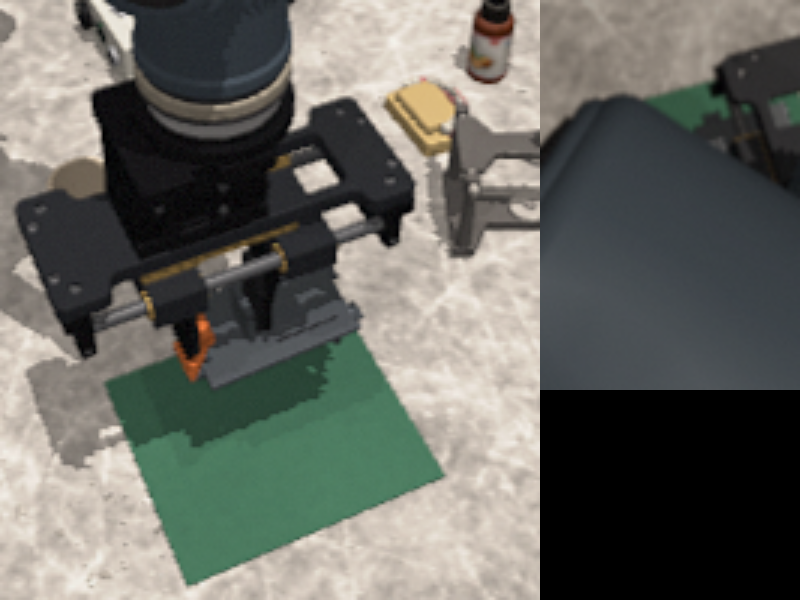

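Cover hangs over the mat. Its near edge runs from about (208,385) to (360,325) in the crop (3x, offset (200,190)). Next I check its level and centring.

```bash
python3 - <<'E'
from h import *
s=read_state();R=s['tcp_rot'];p=s['position'];c=p+R[:,1]*.0275;print('cover centre',c,s['joint_positions'])
ux=R[:,1];uy=R[:,0]
for q in[(208,385),(360,325),(204,372),(360,308)]:
    o,d=ray('side',(200+q[0]/3,190+q[1]/3));t=((c-.030*uy-o)@uy)/(d@uy);P=o+d*t;print(q,'x,z',((P-c)@ux*1e3).round(1),(P[2]*1e3).round(1))
M=[onz('side',(200+q[0]/3,190+q[1]/3),.003)[:2] for q in[(105,383),(190,583),(443,475),(355,335)]];print('mat',np.mean(M,0))
E
```

```text
cover centre [ 0.5041621  -0.19460764  0.1220613 ] [-35.13278728  30.84568615 102.35301895  -0.3162395   47.19812354
 -50.26948544]
(208, 385) x,z -49.3 121.7
(360, 325) x,z 43.0 122.3
(204, 372) x,z -51.2 135.0
(360, 308) x,z 42.1 138.4
mat [ 0.50622835 -0.20243836]
```

>>> {"method": "drive_tool", "body": {"motion": [[[-2,4,20],[0,0,0]],[[0,0,25],[0,0,0]],[[0,0,20],[0,0,0]],[[0,0,15],[0,0,0]],[[0,0,0],[0,0,0]]]}}

```text
time_s: 15.95
position: [0.4823, -0.2031, 0.0428]
tcp_rot: [[-0.265, 0.964, -0.007], [0.964, 0.265, -0.0], [0.002, -0.007, -1.0]]
force: [-0.5, 0.3, -1.6]
opening: 0.382
grasp_force: 9.6
```

>>> {"method": "drive_tool", "body": {"motion": [[[0,0,3],[0,0,0]],[[0,0,2],[0,0,0]],[[0,0,0],[0,0,0]]]}}

```text
time_s: 16.25
position: [0.4833, -0.2039, 0.0394]
tcp_rot: [[-0.265, 0.964, -0.004], [0.964, 0.265, -0.002], [-0.001, -0.004, -1.0]]
force: [0.3, -0.1, -1.5]
opening: 0.384
grasp_force: 9.6
```

>>> {"method": "drive_tool", "body": {"motion": [[[0,0,1],[0,0,0]],[[0,0,1],[0,0,0]],[[0,0,0],[0,0,0]]]}}

```text
time_s: 16.55
position: [0.4828, -0.2036, 0.0367]
tcp_rot: [[-0.265, 0.964, -0.005], [0.964, 0.265, -0.002], [-0.0, -0.005, -1.0]]
force: [0.9, -0.3, -0.9]
opening: 0.386
grasp_force: 9.6
```

>>> {"method": "drive_tool", "body": {"motion": [[[0,0,1.5],[0,0,0]],[[0,0,1.5],[0,0,0]],[[0,0,0],[0,0,0]]]}}

```text
time_s: 16.85
position: [0.4826, -0.2035, 0.0334]
tcp_rot: [[-0.265, 0.964, -0.005], [0.964, 0.265, -0.001], [0.0, -0.005, -1.0]]
force: [0.4, 0.2, -2.6]
opening: 0.383
grasp_force: 9.6
```

>>> {"method": "drive_tool", "body": {"motion": [[[0,0,1],[0,0,0]],[[0,0,1],[0,0,0]],[[0,0,0],[0,0,0]]]}}

```text
time_s: 17.15
position: [0.4826, -0.2036, 0.0315]
tcp_rot: [[-0.265, 0.964, -0.005], [0.964, 0.265, -0.001], [-0.0, -0.005, -1.0]]
force: [0.1, 1.8, -0.6]
opening: 0.384
grasp_force: 9.6
```

>>> {"method": "drive_tool", "body": {"motion": [[[0,0,1],[0,0,0]],[[0,0,0],[0,0,0]],[[0,0,0],[0,0,0]]]}}

```text
time_s: 17.45
position: [0.4829, -0.2037, 0.0309]
tcp_rot: [[-0.265, 0.964, -0.004], [0.964, 0.265, -0.002], [-0.001, -0.005, -1.0]]
force: [-0.4, 1.0, 2.0]
opening: 0.385
grasp_force: 9.4
```

>>> {"method": "drive_tool", "body": {"motion": [[[0,0,1],[0,0,0]],[[0,0,0],[0,0,0]],[[0,0,0],[0,0,0]]]}}

```text
time_s: 17.75
position: [0.4834, -0.2039, 0.0299]
tcp_rot: [[-0.265, 0.964, -0.003], [0.964, 0.265, -0.002], [-0.001, -0.004, -1.0]]
force: [1.4, 1.2, 3.2]
opening: 0.388
grasp_force: 10.4
```

>>> {"method": "drive_tool", "body": {"motion": [[[0,0,1],[0,0,0]],[[0,0,0],[0,0,0]],[[0,0,0],[0,0,0]]]}}

```text
time_s: 18.05
position: [0.4837, -0.204, 0.0293]
tcp_rot: [[-0.264, 0.964, -0.002], [0.964, 0.264, -0.003], [-0.002, -0.003, -1.0]]
force: [3.0, 1.5, 6.0]
opening: 0.382
grasp_force: 10.8
```

>>> {"method": "drive_tool", "body": {"motion": [[[0,-1.7,0],[0,0,0]],[[0,-0.9,0],[0,0,0]],[[0,0,0],[0,0,0]]], "gripper": 0.44}}

```text
time_s: 18.35
position: [0.4812, -0.2048, 0.0293]
tcp_rot: [[-0.265, 0.964, -0.002], [0.964, 0.265, -0.003], [-0.002, -0.003, -1.0]]
force: [1.7, 2.1, 6.7]
opening: 0.437
grasp_force: 8.1
```

>>> {"method": "drive_tool", "body": {"motion": [[[0,-1.7,0],[0,0,0]],[[0,-0.9,0],[0,0,0]],[[0,0,0],[0,0,0]]], "gripper": 0.5}}

```text
time_s: 18.65
position: [0.4786, -0.2055, 0.0292]
tcp_rot: [[-0.265, 0.964, -0.003], [0.964, 0.265, -0.003], [-0.002, -0.003, -1.0]]
force: [1.5, 1.1, 5.4]
opening: 0.492
grasp_force: 5.4
```

>>> {"method": "drive_tool", "body": {"motion": [[[0,-1.5,0],[0,0,0]],[[0,-0.6,0],[0,0,0]],[[0,0,0],[0,0,0]]], "gripper": 0.55}}

```text
time_s: 18.95
position: [0.4749, -0.2054, 0.0283]
tcp_rot: [[-0.265, 0.964, -0.006], [0.964, 0.265, -0.001], [0.001, -0.006, -1.0]]
force: [-0.6, -0.1, -0.2]
opening: 0.548
grasp_force: 0.1
```

>>> {"method": "drive_tool", "body": {"motion": [[[0,0,0],[0,0,0]],[[0,0,0],[0,0,0]],[[0,0,0],[0,0,0]],[[0,0,0],[0,0,0]]], "gripper": 0.75}}

```text
time_s: 19.35
position: [0.4754, -0.2055, 0.0285]
tcp_rot: [[-0.265, 0.964, -0.005], [0.964, 0.265, -0.001], [0.0, -0.005, -1.0]]
force: [-0.0, 0.1, -0.2]
opening: 0.738
grasp_force: 0.0
```

Released. Next I raise the tool and move it clear of the view.

>>> {"method": "drive_tool", "body": {"motion": [[[0,0,-10],[0,0,0]],[[0,0,-20],[0,0,0]],[[0,0,-40],[0,0,0]],[[0,0,-45],[0,0,0]],[[0,0,-30],[0,0,0]]]}}

```text
time_s: 19.85
position: [0.477, -0.2057, 0.1771]
tcp_rot: [[-0.265, 0.964, -0.002], [0.964, 0.265, -0.004], [-0.003, -0.003, -1.0]]
force: [0.5, -0.2, -0.6]
opening: 0.75
grasp_force: 0.0
```

>>> {"method": "drive_tool", "body": {"motion": [[[40,0,0],[0,0,0]],[[45,0,0],[0,0,0]],[[45,0,0],[0,0,0]],[[45,0,0],[0,0,0]],[[30,0,0],[0,0,0]]]}}

```text
time_s: 20.35
position: [0.42, -0.0051, 0.1742]
tcp_rot: [[-0.266, 0.964, -0.006], [0.964, 0.266, -0.001], [0.001, -0.006, -1.0]]
force: [-0.0, 0.2, 0.0]
opening: 0.752
grasp_force: 0.0
```

```bash
python3 - <<'E'
from h import *
a=capture('side');b=capture('top')
cv2.imwrite('pics/s6.png',a[:,:,::-1]);cv2.imwrite('pics/t6.png',b[:,:,::-1])
x=cv2.resize(a[260:390,200:380],(540,390),interpolation=2);y=cv2.resize(b[165:285,350:460],(550,600),interpolation=2)[:,:550]
o=np.zeros((600,800,3),np.uint8);o[:390,:410]=cv2.resize(a[260:390,225:362],(410,390));o[:425,410:]=cv2.resize(y,(390,425))
o[400:600,:410]=cv2.resize(a[130:275,120:417],(410,200))
cv2.imwrite('pics/f.png',o[:,:,::-1])
E
```

```text
(no output)
```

View pics/f.png

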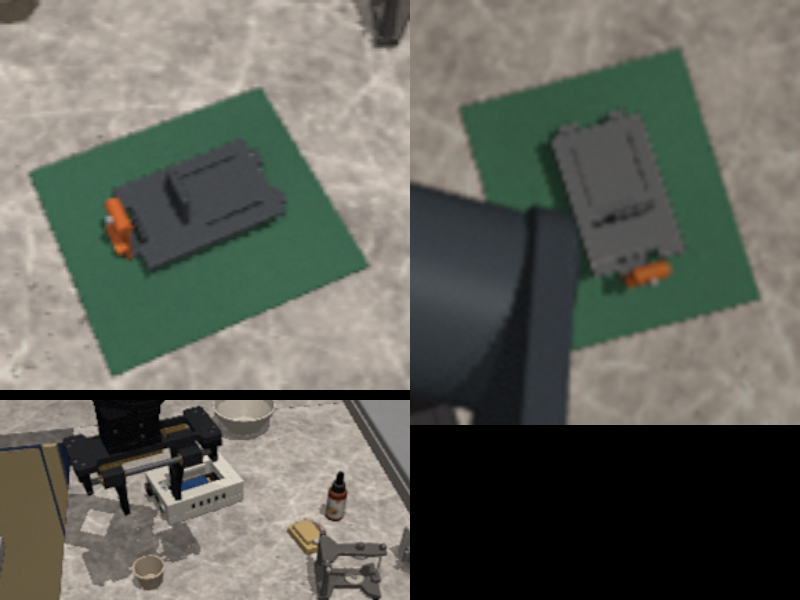

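The cover stands right way up, tab intact, with plate corners at about (118,190), (245,142), (287,205), (150,268) in the side crop. I check how well it is centred.

```bash
python3 - <<'E'
from h import *
f=lambda q:(225+q[0]/2.993,260+q[1]/3)
P=np.array([onz('side',f(q),.023)[:2] for q in[(118,190),(245,142),(287,205),(150,268)]]);M=np.array([onz('side',f(q),.003)[:2] for q in[(30,173),(113,375),(369,265),(262,88)]])
print(P.mean(0),M.mean(0),np.linalg.norm(P[0]-P[1]),np.linalg.norm(P[1]-P[2]),np.linalg.norm(M[1]-M[2]))
g=lambda q:(350+q[0]/390*110,165+q[1]/425*120)
P=np.array([onz('top',g((q[0]-410,q[1])),.023)[:2] for q in[(553,140),(640,115),(682,248),(595,275)]]);print('top',P.mean(0))
E
```

```text
[ 0.50895302 -0.19535073] [ 0.50494658 -0.1946759 ] 0.08819851985002494 0.052561673477760903 0.16819858551945072
top [ 0.5080546  -0.19581126]
```

Within about 4 mm of the mat's middle, the arm is touching nothing, and the bystanders are unmoved. Handing in.

```bash
python3 -c "
from rig import *
print(hand_in())"
```

```text
the job is handed in; nothing more can be done
None
```

The cover is off and standing right way up about 4 mm from the middle of the green mat, tab unbroken; highest readings were about 12 N grip and 13 N wrist, the crucible, denture model and marker were never touched, and I handed in at about 20 s.

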